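# Press the sprung lid of the sugar tin level and bolt it

### The arm

A 6-joint arm with a two-finger parallel gripper is mounted at the origin on the work surface. World frame = base frame: x ahead of the robot, y to its left, z up, the work surface at z = 0. Lengths are in m, angles in rad, forces in N, time in s.
With the tool pointing down it reaches from about 0.375 to 0.925 m from the base axis. Payload 5.7 kg.
Tool frame: the origin (TCP) lies on the centre line of the jaws, within the pads' length; the fingertips stand 11 mm ahead of it and the grasp point (between the pads) lies 8 mm behind it; z points along the fingers, y is the direction in which the jaws open and shut (so a half turn about z gives the same grasp; the last joint's range is limited). The gripper opens to 85 mm and grips with 20 to 120 N. Pads are 22 mm wide; open, the fingers measure 114 mm over their backs; the gripper's body (76 mm by 85 mm) begins 54 mm behind the grasp point. The pads swing forward as they close: fully open they stand 13 mm farther back than shut.
Start: joints at [1.08, 0.359, 1.51, -0, 1.272, -0.115], TCP at [0.22, 0.558, 0.242] pointing down, gripper open.
Joint ranges: [-2.97, 2.97], [-1.01, 2.36], [0.21, 2.38], [-0.96, 4.11], [0.2, 2.71], [-2.98, 2.98]. Speed limits (rad/s): [2.39, 2.39, 3.14, 3.14, 3.14, 3.14].

### API

Orientations are given as a rotation vector (axis times angle).
In Python, from station import env gives the robot as it stands. Calls block until the motion is done:
- env.move_pose(position, orientation): joint-space move of the TCP to a pose.
- env.move_linear(position, rate=0.15, frame=None, f_stop=None): straight line of the TCP; frame=None keeps the orientation; rate is the mean speed in m/s. With f_stop (N) it stops when the force on the tool has changed by that much, and returns True; else False.
- env.move_j(angles): joint-space move.
- env.move_gripper(opening): finger opening in m; the grip force is fixed at half the most; returns when the fingers have stopped.
- env.sleep(seconds).
- env.ik(position, orientation): joint angles nearest the present ones, or None.
- env.get_state(): the state.
- env.capture(name): name is "scene" or "top" or "wrist"; returns the picture (384x512x3 uint8, red, green, blue); there is no depth.
- env.get_calibration(name): a dict with "intrinsics" (3x3 intrinsics, pixels), "xyz" and "rotation" of the camera in the world; the wrist camera has in their place "mount" (4x4, takes a point from camera to tool coordinates, whose origin is the TCP and whose axes are the flange's). Camera axes: x right, y down, z forward; pixel columns grow to the right and rows downward; lengths in m; the calibration is good to about 2 mm. A picture is of the moment at which its call begins: read the wrist's pose just before it. get_calibration takes no time and is no camera call.
A pose or a line that the arm cannot do raises env.PlanningError and nothing moves.
- env.finish_job(): hands the job in, once; it reports no verdict.
Trained networks look in the newest picture that a camera, given by its name, has taken for a name from the list of things; names that differ only in an ending like _2 or _b are one class to them, and where a whole thing is asked for, a point or a joint stands for the part that bears it (a point fixed in the world has none). Each returns a list of dicts, best first, with "score" (0 to 1); they miss things now and then, are a little off and sometimes report something else, mostly with a low value. They report only what shows in the picture. A call takes as long as a camera call. They do not tell look-alikes from the thing itself.
- env.cut_out(query, camera): "mask" (384x512 bool, what is visible of it) and "point" ([column, row] in pixels, amid what is visible of it).
The state is a dict: "clock": time; "joints": joint angles; "joint_velocities": joint speeds; "joint_efforts": joint torques, N m; "tool_pos": TCP position; "eef_rot": TCP orientation; "wrist_force": force on the tool from outside, world axes, zero at the start; "wrist_torque": the same for the moment, N m; "gripper_width": finger opening in m.
Only numpy, scipy, OpenCV 4.12 (cv2) and the standard library are available. Lean on these libraries where they do the work, as an engineer would, in place of code of your own. Each camera call takes 0.05 s, during which the arm holds its last target. There are 200 camera calls.

### The job

Shut the blue sugar tin: press its sprung lid gently down until it lies fully level on its seal, and while it is held down there slide the small bolt on the lid fully home under the steel keeper at the tin's front, so that the lid stays level by itself when you let go. The lid is thin plastic, so use no more force than it needs, and leave the teapot and the tea glasses standing where they are.

Things in the scene. Friction and masses are not known exactly. Their poses are not given: they have to be found in the camera images.
- tin: Blue plastic sugar tin, fixed to the table. Origin: centre of its underside, z up; -x is its front. A push-on blue collar (150 x by 110 y mm outside) on its top carries hinge, lid, seal and keeper; it is pushed on tight but not always equally far: the collar sits e = 0 to 8 mm high, unmeasured, so find the height by touch. The lid's hinge axis is parallel to y at x = +70, z = 85.5 mm + e.
- tin_front (a point): Middle of the tin's front face, at tin x = -72, z = 40 mm. Above it, on the collar's front, stands the keeper, a steel bridge on two posts 26 mm apart inside: its bar spans tin x = -72 to -83, y = -19 to +19 mm, from z = 96 to 100 mm, all + e. Axes as the tin's.
- lid (a joint): Angle in rad of the flat lid, 140 mm long from hinge to front, 110 wide, 5 thick: 0 = level on a firm rubber seal, upper face then at tin z = 90.5 mm + e; grows as it opens; a spring holds it open at 0.5. 65 mm from the hinge it takes 4 to 8 N down, rising towards level; past level the seal adds 20 to 30 N per mm. It cracks above 25 N or if forced 0.012 rad past level. Unbolted it springs open.
- bolt (a joint): Travel in m of the steel bolt on the lid's middle, away from the hinge: 0 = drawn back, 0.016 = home at a stop; starts at 0 to 0.003, stays where left, slides with 1.5 to 3 N. Its thumb knob (10 mm thick, 30 wide, top 19 mm above the lid's face) is centred 108 mm from the hinge at 0; from the hinge to 101 mm the lid is bare. From 0.006 the tip goes under the keeper, with 1.5 mm of room if level.
- teapot: White ceramic teapot standing loose beside the tin, body 132 mm across, 134 mm high; spout along its +x to 117 mm, handle along -x to 104 mm. Origin at the centre of its underside. Leave it alone.
- glass_a: Tea glass in an aluminium holder, 72 mm across, 106 mm high, handle along its +x to 65 mm, standing loose beside the tin. Origin at the centre of its underside. Leave it alone.
- glass_b: A second tea glass like glass_a, behind the tin. Leave it alone.
- glass_c: A third tea glass like glass_a, behind the tin. Leave it alone.
Things that resemble listed ones, but are neither listed nor needed, are in the scene too. Several things have the shape of the tin; the one meant has the colours described above.

How it is judged:
On the way, in this order (a step that is already met when the one before it is completed fails the run):
1. the lid is pressed down level onto its seal (within 0.008 rad) while the bolt is not yet home (less than 12 mm of its travel) (value of joint lid below 0.008 rad and value of joint bolt below 0.012 m), for 0.1 s.
2. the bolt is fully home (within 2 mm of its stop) with the lid level (value of joint lid below 0.03 rad and value of joint bolt above 0.014 m), for 0.2 s.
At the end, for the whole second after the job is handed in: The lid lies level (within 0.03 rad) by itself with the bolt fully home (within 2 mm of its stop), and teapot and glasses stand upright (all of step 2 and angle between each of teapot, glass_a, glass_b, glass_c's own z axis and vertical below 0.1 rad); the robot touches nothing.
It fails at once if the lid panel is pressed with more than 25 N (contact force between anything else and lid_c0 above 25 N).
It fails at once if the lid is forced more than 0.012 rad past level (value of joint lid below -0.012 rad).
It fails at once if the teapot or a glass is shifted by more than 30 mm or tipped (distance of any of teapot, glass_a, glass_b, glass_c from where it was at the start of the episode above 0.03 m or angle between any of teapot, glass_a, glass_b, glass_c's own z axis and vertical above 0.3 rad).
It also fails if it takes over 48 s, if anything falls off the work surface, if the arm or the gripper's body presses on something with over 40 N, if the wrist force passes 120 N, or if a joint passes its speed limit or range.

## Working session

There is one attempt and no reset: what is moved stays moved. The work goes in short steps, each a Python script; the robot and the scene stay as the last script left them, time stands still between calls to the robot, and variables do not carry over. Pictures are saved under pics/ and viewed, about 8 in all and at most 12, crops included, and the job is handed in when it is done.

```bash
mkdir -p pics; ls
cat > h.py <<'E'
import numpy as np, cv2
from station import env
def save(n,im): cv2.imwrite(f'pics/{n}.png',im[:,:,::-1])
E
python3 - <<'E'
from h import *
for c in ["scene","top"]:
    im=env.capture(c); save(c+'0',im)
    k=env.get_calibration(c); print(c,k)
    for q in ["tin","tin_front","lid","bolt","teapot","glass_a"]:
        print(q,[(round(d['score'],2),np.round(d['point']),int(d['mask'].sum())) for d in env.cut_out(q,c)])
a=cv2.imread('pics/scene0.png');b=cv2.imread('pics/top0.png')
cv2.imwrite('pics/both.png',cv2.resize(np.hstack([a,b]),(800,300)))
print(env.get_state())
E
```

```text
pics
scene {'intrinsics': array([[405.25651101,   0.        , 258.43414471],
       [  0.        , 405.25651101, 197.55419666],
       [  0.        ,   0.        ,   1.        ]]), 'xyz': array([1.02664731, 0.72795533, 0.67909815]), 'rotation': array([-0.82246729, -2.43412998,  1.27767903])}
tin [(0.67, array([376., 203.]), 3360), (0.64, array([330., 260.]), 4678), (0.59, array([247., 208.]), 3989), (0.56, array([295., 175.]), 2388)]
tin_front [(0.94, array([300., 174.]), 2493), (0.84, array([378., 202.]), 3283), (0.8, array([249., 209.]), 4062), (0.8, array([329., 261.]), 4697)]
lid [(0.84, array([380., 189.]), 1364), (0.69, array([239., 190.]), 1437), (0.65, array([296., 164.]), 935), (0.62, array([331., 246.]), 2313), (0.32, array([247., 208.]), 3915)]
bolt [(0.54, array([393., 185.]), 113), (0.43, array([349., 239.]), 153)]
teapot [(0.77, array([234., 285.]), 3587)]
glass_a [(0.92, array([173., 203.]), 861), (0.63, array([215., 171.]), 778), (0.56, array([180., 243.]), 1535)]
top {'intrinsics': array([[351.64632961,   0.        , 255.68180172],
       [  0.        , 351.64632961,
[... 973 characters left out ...]
, 160.]), 3171)]
{'clock': 0.7, 'joints': array([ 1.07992394e+00,  3.58722610e-01,  1.51042563e+00,  7.18837585e-07,
        1.27246832e+00, -1.15106280e-01]), 'joint_velocities': array([-0.00032855, -0.00066658,  0.00258119, -0.00061818,  0.00048248,
        0.00076569]), 'joint_efforts': array([-1.75451453e-05, -5.27450716e+01, -2.78990436e+01, -6.43191356e-05,
        2.08519596e-03, -2.93554237e-06]), 'tool_pos': array([0.22018669, 0.55810408, 0.24230312]), 'eef_rot': array([-5.86784363e-01, -3.08629868e+00,  3.55206025e-05]), 'wrist_force': array([ 0.33250635,  0.14053603, -0.59525692]), 'wrist_torque': array([-0.02549621,  0.01250658, -0.00563252]), 'gripper_width': 0.0853185049917203}
```

View pics/top0.png

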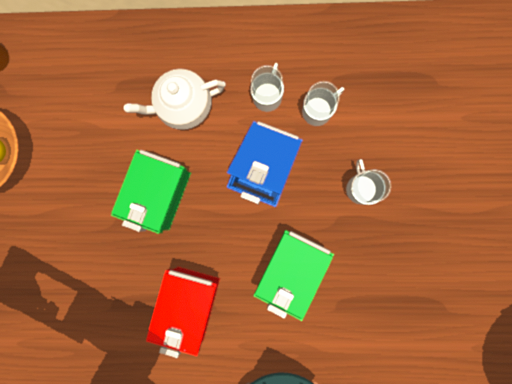

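View pics/scene0.png

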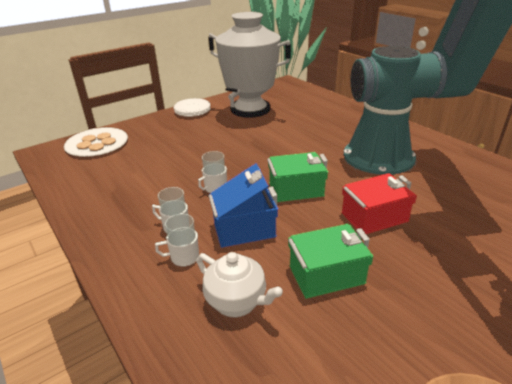

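The blue tin is at about (264,164) in the top picture, with its lid open and its front (keeper) at about (250,198), facing the robot. I'll fit its pose to the silhouettes in both views.

```bash
cat > fit.py <<'E'
from h import *
from scipy.optimize import minimize
from scipy.spatial.transform import Rotation as R
def cams(n):
    k=env.get_calibration(n); return k['intrinsics'],R.from_rotvec(k['rotation']).as_matrix(),k['xyz']
def proj(P,cam):
    K,r,t=cam; q=(P-t)@r@K.T; return q[:,:2]/q[:,2:]
def box(x0,x1,y0,y1,z0,z1): return np.array([[x,y,z] for x in(x0,x1) for y in(y0,y1) for z in(z0,z1)])
def parts(p,e=.004):
    th=p[3]; c,s=np.cos(th),np.sin(th)
    L=box(0,.14,-.055,.055,0,.005)
    L=np.c_[.07-(L[:,0]*c+L[:,2]*s), L[:,1], .0855+e+L[:,0]*s+L[:,2]*c]
    P=[box(-.072,.072,-.052,.052,0,.07),box(-.075,.075,-.055,.055,.07,.0835+e),L]
    r=R.from_euler('z',p[2]).as_matrix()
    return [a@r.T+[p[0],p[1],0] for a in P]
def render(p,cam):
    m=np.zeros((384*4,512*4),np.uint8)
    for a in parts(p): cv2.fillConvexPoly(m,cv2.convexHull(np.round(proj(a,cam)*4+1.5).astype(np.int32)),1)
    return cv2.resize(m.astype(np.float32),(512,384),interpolation=cv2.INTER_AREA)
def blue(im):
    h=cv2.cvtColor(im,cv2.COLOR_RGB2HSV); m=cv2.inRange(h,(105,120,30),(125,255,255))
    n,l,s,_=cv2.connectedComponentsWithStats(cv2.morphologyEx(m,cv2.MORPH_CLOSE,np.ones((3,3))))
    m=(l==1+s[1:,4].argmax()).astype(np.uint8)
    c,_=cv2.findContours(m,cv2.RETR_EXTERNAL,cv2.CHAIN_APPROX_NONE); return cv2.drawContours(m,c,-1,1,-1).astype(np.float32)
if __name__=='__main__':
    ms={c:(blue(cv2.imread(f'pics/{c}0.png')[:,:,::-1].copy()),cams(c)) for c in('top','scene')}
    def cost(p,use=ms): return sum(np.abs(render(p,ms[c][1])-ms[c][0]).sum() for c in use)
    for use in (['top'],['scene'],['top','scene']):
        best=min((minimize(cost,[.53,0.0,y,.5],args=(use,),method='Nelder-Mead',options=dict(initial_simplex=np.array([.53,0.0,y,.5])+np.vstack([np.zeros(4),np.diag([.03,.03,.3,.05])]),maxiter=250)) for y in(-.35,.35)),key=lambda b:b.fun)
        print(use,best.x.round(4),best.fun,[ms[c][0].sum() for c in use])
    p=best.x; out=[]
    for c in ms:
        im=cv2.imread(f'pics/{c}0.png'); im=cv2.resize(im,None,fx=3,fy=3)
        for a in parts(p):
            q=proj(a,ms[c][1])*3+1
            cv2.polylines(im,[cv2.convexHull(q.astype(np.int32))],True,(0,255,255),1)
        u,v=(proj(parts(p)[1].mean(0,keepdims=True),ms[c][1])[0]*3).astype(int); out.append(im[max(v-200,0):,u-200:u+200][:400])
    cv2.imwrite('pics/fit.png',np.hstack(out))
    cam=ms['top'][1]
    from itertools import product
E
python3 fit.py
```

```text
['top'] [ 0.5757  0.0362 -0.3867  0.4665] 194.75 [np.float32(3756.0)]
['scene'] [ 0.575   0.031  -0.4459  0.4393] 437.0625 [np.float32(3493.0)]
['top', 'scene'] [ 0.576   0.0351 -0.3994  0.4628] 729.4375 [np.float32(3756.0), np.float32(3493.0)]
```

View pics/fit.png

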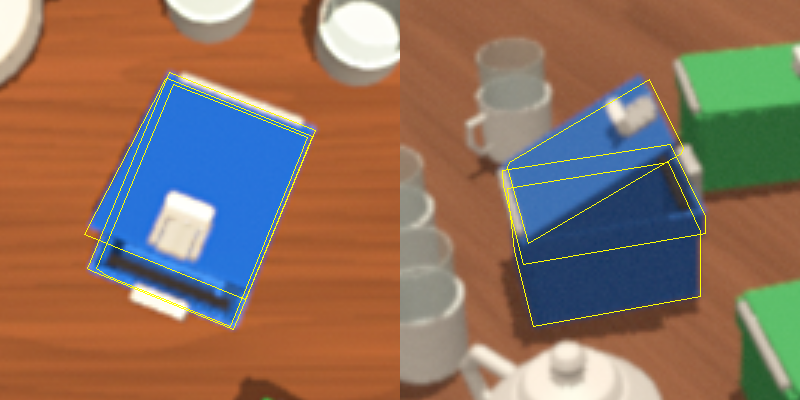

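```bash
cat >> h.py <<'E'
from scipy.spatial.transform import Rotation as R
T=np.array([.576,.0355]); YAW=-.39
def W(x,y,z): return np.r_[T+R.from_euler('z',YAW).as_matrix()[:2,:2]@[x,y],z]
def ori(a): return (R.from_euler('z',a)*R.from_euler('x',np.pi)).as_rotvec()
def tin(p): return np.r_[R.from_euler('z',-YAW).as_matrix()[:2,:2]@(np.array(p)[:2]-T),p[2]]*1000
def st(m=''):
    s=env.get_state(); f=R.from_euler('z',-YAW).apply(s['wrist_force'])
    print(m,round(s['clock'],2),'tin mm',tin(s['tool_pos']).round(2),'F tin',f.round(2)); return s,f
E
python3 - <<'E'
from h import *
s,_=st()
env.move_gripper(0.0)
p=W(.012,0,.26)
c=[(np.abs(q-s['joints']).max(),a) for a in(YAW,YAW+np.pi) if (q:=env.ik(p,ori(a))) is not None]; print(c)
env.move_pose(p,ori(min(c)[1])); env.sleep(.2); st()
save('wrist1',env.capture('wrist')); st()
E
```

```text
0.7 tin mm [-527.78  348.09  242.3 ] F tin [ 0.25  0.26 -0.6 ]
[(np.float64(2.011085818239636), -0.39), (np.float64(1.1447407281932909), 2.751592653589793)]
 3.96 tin mm [ 11.66   0.63 259.99] F tin [-0.55 -0.22 -0.16]
 4.01 tin mm [ 11.75   0.55 259.99] F tin [0.51 0.59 0.47]
```

View pics/wrist1.png

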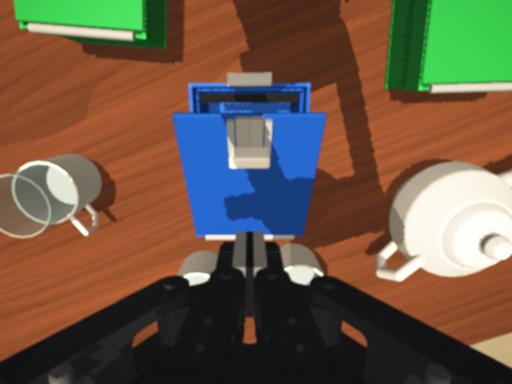

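The wrist view shows the tin squared up, with the knob at (249,145) and the keeper at (250,79), in line with the fingers. I'll check x against the keeper, then press.

Run:
```python
from h import *
s,_=st()
k=env.get_calibration('wrist'); M=k['mount']; r=R.from_rotvec(s['eef_rot']).as_matrix()
def px(x,y,z):
    q=r.T@(W(x,y,z)-s['tool_pos']); q=M[:3,:3].T@(q-M[:3,3]); q=k['intrinsics']@q; return q[:2]/q[2]
print('keeper top front/back edge',px(-.083,0,.104),px(-.072,0,.104),'hinge',px(.07,0,.0895),'front collar corners',px(-.075,.055,.087),px(-.075,-.055,.087))
env.move_linear(W(.012,0,.175),rate=.12); env.sleep(.2); st('pre')
hit=env.move_linear(W(.012,0,.111),rate=.03,f_stop=13); st(f'hit {hit}')
env.sleep(.1); st()
```

```text
4.01 tin mm [ 11.75   0.55 259.99] F tin [0.51 0.59 0.47]
keeper top front/back edge [250.43838068  67.76660894] [250.40609586  81.44588735] hinge [250.01215223 227.93771321] front collar corners [310.85783373  79.04070458] [189.82788535  78.85224053]
pre 5.07 tin mm [ 12.62   0.21 175.93] F tin [ 0.08 -0.27  0.07]
hit False 7.35 tin mm [ 1.0460e+01 -4.0000e-02  1.1077e+02] F tin [-3.97 -0.47  7.03]
 7.45 tin mm [ 1.0440e+01 -5.0000e-02  1.1076e+02] F tin [-4.97  0.43  5.83]
```

Run:
```python
from h import *
st()
hit=env.move_linear(W(.012,0,.1015-.001),rate=.005,f_stop=4.5); s,f=st(f'hit {hit}')
env.sleep(.1); st()
save('wrist2',env.capture('wrist')); save('scene2',env.capture('scene'))
a=cv2.imread('pics/wrist2.png');b=cv2.imread('pics/scene2.png')[110:270,150:364]
cv2.imwrite('pics/w2.png',np.hstack([cv2.resize(a,(400,300)),cv2.resize(b,(400,300))]))
```

```text
7.45 tin mm [ 1.0440e+01 -5.0000e-02  1.1076e+02] F tin [-4.97  0.43  5.83]
hit True 8.37 tin mm [ 1.0100e+01 -2.0000e-02  1.0809e+02] F tin [-1.51  0.35  7.14]
 8.47 tin mm [ 1.0150e+01 -4.0000e-02  1.0815e+02] F tin [-2.07 -0.49  7.86]
```

View pics/w2.png

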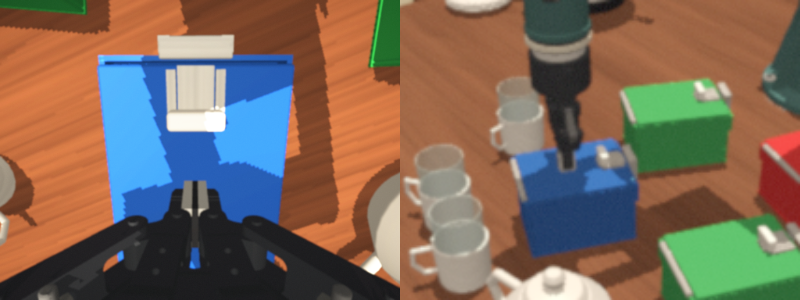

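The lid looks nearly level and the bolt is still drawn back. The stop came mostly from the sideways force changing, so I'll go down in small steps and watch Fz.

```bash
cat >> h.py <<'E'
def force(n=5):
    F=[]
    for _ in range(n): F.append(R.from_euler('z',-YAW).apply(env.get_state()['wrist_force'])); env.sleep(.02)
    return np.mean(F,0)
E
python3 - <<'E'
from h import *
z0=env.get_state()['tool_pos'][2]; zc=z0
for i in range(26):
    zc-=.0003
    env.move_linear(W(.011,0,zc),rate=.006,f_stop=8)
    f=force(); s=env.get_state(); print(round(zc*1e3,2),tin(s['tool_pos']).round(2),f.round(2),round(s['clock'],2))
    if f[2]>13: break
E
```

```text
107.88 [ 1.0260e+01 -1.0000e-02  1.0808e+02] [-3.79  0.1   8.23] 9.03
107.58 [ 10.2    0.   107.96] [-4.53 -0.36  9.83] 9.37
107.28 [ 10.24   0.   107.88] [-4.75 -0.19 12.02] 9.7
106.98 [1.022e+01 2.000e-02 1.078e+02] [-5.32 -0.64 13.9 ] 10.03
```

The seal started at about z = 108.1 (e ≈ 6.6 mm) and the stiffness since then is about 20 N/mm. Next I'll slide forward, easing the down force as the lever arm grows.

```bash
cat > slide.py <<'E'
from h import *
import sys
def slide(x1,zc,fx_max,step=.003,rate=.02):
    s=env.get_state(); x=round(tin(s['tool_pos'])[0])/1000
    while x>x1+1e-6:
        x=max(x-step,x1)
        hit=env.move_linear(W(x,0,zc),rate=rate,f_stop=18)
        f=force(4); s=env.get_state(); p=tin(s['tool_pos']); lev=74-p[0]
        print(hit,'x',round(x*1e3,1),'zc',round(zc*1e3,2),p.round(2),f.round(2),'lever',lev.round(1),'past mrad',((108.1-p[2])/lev*1e3).round(1),round(s['clock'],2))
        if f[0]>fx_max or f[2]>18 or (108.1-p[2])/lev>.009: print('STOP'); break
        zc+=np.clip((f[2]-800/lev)/16e3*.6,-.0004,.0004)
    return zc
if __name__=='__main__': print(repr(slide(float(sys.argv[1]),float(sys.argv[2]),float(sys.argv[3]))))
E
python3 slide.py -.012 .10698 12
```

```text
False x 7.0 zc 106.98 [  9.56   0.19 108.09] [ 2.39 -1.32  7.03] lever 64.4 past mrad 0.2 10.45
False x 4.0 zc 106.78 [  7.29   0.48 108.07] [ 3.67 -1.3   6.25] lever 66.7 past mrad 0.4 10.82
False x 1.0 zc 106.56 [  4.59   0.68 107.98] [ 3.65 -0.28  7.19] lever 69.4 past mrad 1.7 11.18
False x -2.0 zc 106.4 [  1.9    0.8  107.99] [ 4.43 -0.43  7.61] lever 72.1 past mrad 1.6 11.55
False x -5.0 zc 106.27 [ -0.93   0.86 107.93] [ 4.41 -0.27  7.95] lever 74.9 past mrad 2.2 11.92
False x -8.0 zc 106.17 [ -3.75   0.94 107.91] [4.53 0.19 8.01] lever 77.8 past mrad 2.4 12.28
False x -11.0 zc 106.08 [ -6.65   0.96 107.84] [4.68 0.3  8.26] lever 80.6 past mrad 3.2 12.65
False x -12.0 zc 106.02 [ -7.36   1.01 107.86] [ 5.11 -0.06  7.98] lever 81.4 past mrad 2.9 12.97
np.float64(0.10595063898424122)
```

```bash
python3 slide.py -.050 .10595 11.5
```

```text
False x -10.0 zc 105.95 [ -7.21   0.96 107.66] [ 0.45  0.42 12.18] lever 81.2 past mrad 5.4 13.28
False x -13.0 zc 106.04 [ -8.96   1.02 107.81] [3.75 0.29 9.29] lever 83.0 past mrad 3.5 13.65
False x -16.0 zc 106.02 [-11.72   1.03 107.79] [4.54 0.25 9.33] lever 85.7 past mrad 3.6 14.02
False x -19.0 zc 106.02 [-14.7    1.06 107.82] [4.39 0.27 8.69] lever 88.7 past mrad 3.2 14.38
False x -22.0 zc 106.01 [-17.7    1.06 107.78] [ 4.54 -0.09  8.12] lever 91.7 past mrad 3.5 14.75
False x -25.0 zc 105.99 [-20.65   1.07 107.76] [ 4.65 -0.08  8.29] lever 94.6 past mrad 3.6 15.12
False x -28.0 zc 105.98 [-23.4    1.09 107.76] [5.19 0.   8.12] lever 97.4 past mrad 3.4 15.48
False x -31.0 zc 105.98 [-26.37   1.08 107.73] [5.24 0.51 7.89] lever 100.4 past mrad 3.7 15.85
False x -34.0 zc 105.98 [-29.35   1.08 107.71] [5.25 0.04 7.8 ] lever 103.4 past mrad 3.7 16.22
False x -37.0 zc 105.98 [-32.39   1.09 107.71] [5.04 0.18 7.47] lever 106.4 past mrad 3.6 16.58
False x -40.0 zc 105.98 [-34.72   1.12 107.75] [ 6.69 -0.56  6.24] lever 108.7 past mrad 3.2 16.95
False x -43.0 zc 105.94 [-34.98   1.22 108.14] [12.7  -2.13  3.03] lever 109.0 past mrad -0.4 17.32
STOP
np.float64(0.10593516934138426)
```

The push came up against a hard stop at the predicted place (x ≈ -35). I'll check it by picture before letting go.

Run:
```python
from h import *
st()
a=env.capture('wrist'); b=env.capture('scene')
save('w3',np.hstack([cv2.resize(a,(400,300)),cv2.resize(b[110:270,150:364],(400,300))]))
```

```text
17.32 tin mm [-34.98   1.22 108.14] F tin [13.26 -1.8   3.82]
```

View pics/w3.png

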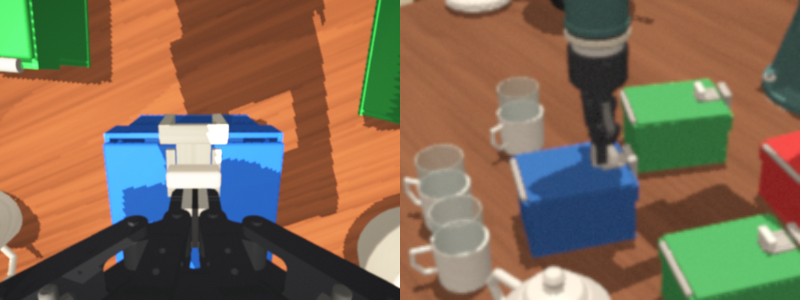

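The knob-to-keeper gap is about 12–13 mm, which matches the bolt being home. I'll back off 4 mm, lift and check.

Run:
```python
from h import *
env.move_linear(W(-.029,0,.1069),rate=.03); st()
env.move_linear(W(-.027,0,.125),rate=.05); st()
env.move_linear(W(.012,0,.24),rate=.12); env.sleep(.3); s,_=st()
a=env.capture('wrist'); b=env.capture('scene')
save('w4',np.hstack([cv2.resize(a,(400,300)),cv2.resize(b[110:270,150:364],(400,300))]))
k=env.get_calibration('wrist'); M=k['mount']; r=R.from_rotvec(s['eef_rot']).as_matrix()
def px(x,z):
    q=r.T@(W(x,0,z)-s['tool_pos']); q=M[:3,:3].T@(q-M[:3,3]); q=k['intrinsics']@q; return (q[:2]/q[2]*.78).round(1)
print('keeper back',px(-.068,.1066),'knob top front/rear if home',px(-.055,.1161),px(-.045,.1161),'if 3 short',px(-.052,.1161))
```

```text
18.03 tin mm [-31.08   0.33 107.3 ] F tin [-8.14  1.82 13.95]
 18.55 tin mm [-2.6620e+01 -3.0000e-02  1.2512e+02] F tin [0.31 0.73 0.54]
 20.01 tin mm [ 1.1700e+01 -5.0000e-02  2.3957e+02] F tin [-0.22  0.21 -0.68]
keeper back [196.   67.3] knob top front/rear if home [196.   80.6] [196.   90.9] if 3 short [196.   83.7]
```

View pics/w4.png

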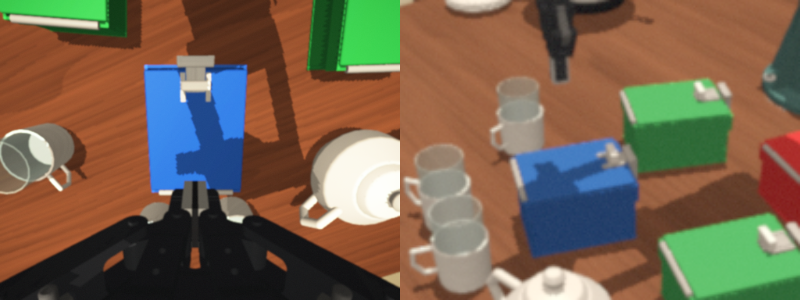

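The lid stays level on its own. One zoomed crop to measure the bolt's travel.

Run:
```python
from h import *
a=env.capture('wrist')
save('w5',cv2.resize(a[60:140,200:300],(800,640),interpolation=cv2.INTER_CUBIC)[:600])
```

```text
(no output)
```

View pics/w5.png

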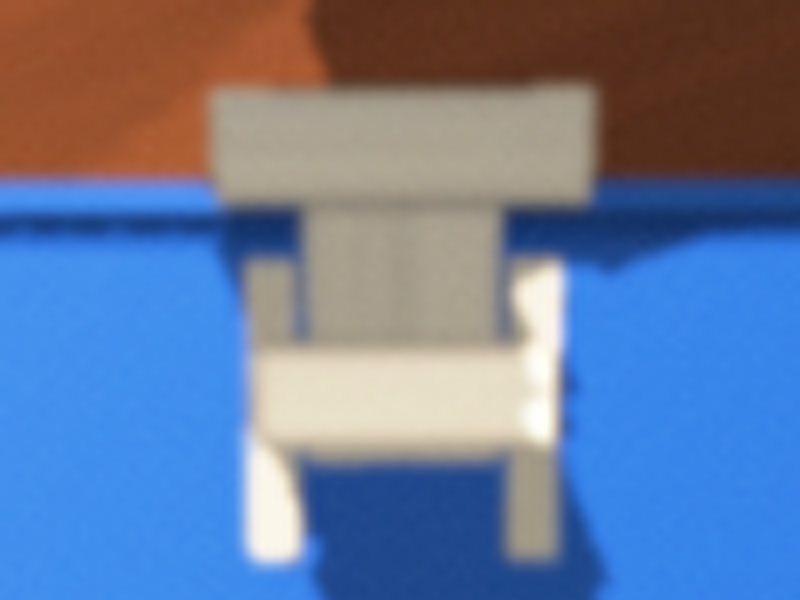

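The measured keeper-to-knob gap is 13.6 px. The prediction is 13.3 px if home and about 16.4 px if 3 mm short, so the bolt is home.

```bash
python3 -c "
from h import *
st(); env.finish_job()"
```

```text
20.16 tin mm [ 11.92  -0.   239.86] F tin [ 0.   -0.51  0.03]
the job is handed in; nothing more can be done
```

The blue tin is shut: its lid stays level by itself with the bolt home under the keeper. I handed the job in at about 20 s of the 48 s; no verdict is reported.

- **Pressing:** With the fingers closed, I pressed the lid down until the seal's stiffness showed. That put the collar about 6.6 mm high. The highest force I measured was about 14 N.
- **Bolting:** I slid forward along the lid with about 8 N down and pushed the knob to a hard stop, with about 13 N sideways. It stopped within a millimetre or so of where I expected.
- **Past level:** By my estimate the lid went at most about 8 mrad past level, against the 12 mrad limit. That peak was while backing off to release.
- **Last checks:** After letting go, the lid stayed level. The keeper-to-knob gap in the wrist picture was 13.6 px, against 13.3 px predicted for fully home. The glasses and teapot in view look untouched, and the arm is clear of everything.
- **One disagreement:** The silhouette fit from the fixed cameras placed the tin about 4 mm farther forward than the wrist picture did. I used the wrist value for the slide and the gap check; the stop position agreed with it.

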